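# Load the card press and tighten it crosswise

## Task

Press the freshly glued cards: slide every carrier board, card side up and leading end first, into a lane of its own under the plate of the press until it is fully home against the stop. Then, so that the plate seats evenly, tighten the four wing nuts crosswise, each by the half turn clockwise to its stop: first one nut and the one diagonally opposite, and only then the other two. Do not disturb the other things on the counter.

Things in the scene. Friction and masses are not known exactly. Their poses are not given: they have to be found in the camera images.
- press: Card press, fixed: wooden base 180 x 250 mm, 8 mm thick, x from -120 to +60 mm, with a plywood plate 250 mm wide above it (x from -50 to +50 mm). Origin on the counter under the plate's middle; x points to the back, y left, z up. Three lanes along x at y = -60, 0, +60 mm, open at the front (-x); their floor is the base's top, z = 8 mm, and they end at a stop at x = +20 mm.
- plate_mid (a point): Middle of the underside of the 12 mm thick pressure plate: 13.7 mm over the lane floor when all nuts read 0, 9.7 mm over it with all four tight. The plate stays level and comes down by the mean of the four nuts.
- lane_left (a point): Middle of the left lane's mouth, on the lane floor, under the plate's front edge (press x = -50, y = +60 mm). The lane is 55 mm wide between wooden ribs 5 mm wide and 7 mm high that begin 12 mm before this point, and runs 70 mm on from here to the stop.
- lane_middle (a point): Middle of the middle lane's mouth, on the lane floor, under the plate's front edge (press x = -50, y = +0 mm). The lane is 55 mm wide between wooden ribs 5 mm wide and 7 mm high that begin 12 mm before this point, and runs 70 mm on from here to the stop.
- lane_right (a point): Middle of the right lane's mouth, on the lane floor, under the plate's front edge (press x = -50, y = -60 mm). The lane is 55 mm wide between wooden ribs 5 mm wide and 7 mm high that begin 12 mm before this point, and runs 70 mm on from here to the stop.
- board_1: Loose light grey board 145 x 50 x 8 mm, 0.12 kg, flat on the counter, with a card with red panel. Origin mid underside; x to the leading end, z up. Upright red pull, 30 mm long, 10 mm thick in y (grip across this), centre x = -29.5 mm, z from 8 to 44 mm. Home in a lane: origin at press x = -52.5 mm, z = 8 mm, pull's middle 32 mm before the plate. May be absent.
- board_2: Loose light grey board 145 x 50 x 8 mm, 0.12 kg, flat on the counter, with a card with blue panel. Origin mid underside; x to the leading end, z up. Upright blue pull, 30 mm long, 10 mm thick in y (grip across this), centre x = -29.5 mm, z from 8 to 44 mm. Home in a lane: origin at press x = -52.5 mm, z = 8 mm, pull's middle 32 mm before the plate. May be absent.
- board_3: Loose light grey board 145 x 50 x 8 mm, 0.12 kg, flat on the counter, with a card with green panel. Origin mid underside; x to the leading end, z up. Upright green pull, 30 mm long, 10 mm thick in y (grip across this), centre x = -29.5 mm, z from 8 to 44 mm. Home in a lane: origin at press x = -52.5 mm, z = 8 mm, pull's middle 32 mm before the plate. May be absent.
- nut_fl (a joint): Turn of the front left (x = -36, y = +105 mm in the press's frame) dark steel wing nut, rad: at 0 its wing lies along the press's x; grows as it is turned clockwise seen from above (tightened), up to a hard stop at 3.14 (a half turn), where the wing lies along x again. It stays where it is left; turning takes about 0.1 N m. It starts between 0 and 0.35.
- nut_fl_grip (a point): Point on the axis of the front left wing nut, at the height to grip. The wing is a flat upright dark steel bar 40 mm long, 9 mm thick and 24 mm high (from 13 mm below to 11 mm above this point); this point starts 25 mm above the plate's top and sinks 1 to 4 mm as the nuts are tightened.
- nut_fr (a joint): Turn of the front right (x = -36, y = -105 mm) dark steel wing nut, rad: at 0 its wing lies along the press's x; grows as it is turned clockwise seen from above (tightened), up to a hard stop at 3.14 (a half turn), where the wing lies along x again. It stays where it is left; turning takes about 0.1 N m. It starts between 0 and 0.35.
- nut_fr_grip (a point): Point on the axis of the front right wing nut, at the height to grip. The wing is a flat upright dark steel bar 40 mm long, 9 mm thick and 24 mm high (from 13 mm below to 11 mm above this point); this point starts 25 mm above the plate's top and sinks 1 to 4 mm as the nuts are tightened.
- nut_bl (a joint): Turn of the back left (x = +36, y = +105 mm) dark steel wing nut, rad: at 0 its wing lies along the press's x; grows as it is turned clockwise seen from above (tightened), up to a hard stop at 3.14 (a half turn), where the wing lies along x again. It stays where it is left; turning takes about 0.1 N m. It starts between 0 and 0.35.
- nut_bl_grip (a point): Point on the axis of the back left wing nut, at the height to grip. The wing is a flat upright dark steel bar 40 mm long, 9 mm thick and 24 mm high (from 13 mm below to 11 mm above this point); this point starts 25 mm above the plate's top and sinks 1 to 4 mm as the nuts are tightened.
- nut_br (a joint): Turn of the back right (x = +36, y = -105 mm) dark steel wing nut, rad: at 0 its wing lies along the press's x; grows as it is turned clockwise seen from above (tightened), up to a hard stop at 3.14 (a half turn), where the wing lies along x again. It stays where it is left; turning takes about 0.1 N m. It starts between 0 and 0.35.
- nut_br_grip (a point): Point on the axis of the back right wing nut, at the height to grip. The wing is a flat upright dark steel bar 40 mm long, 9 mm thick and 24 mm high (from 13 mm below to 11 mm above this point); this point starts 25 mm above the plate's top and sinks 1 to 4 mm as the nuts are tightened.
- rubber_stamp: Wooden rubber stamp, 30 x 40 x 69 mm, a bystander right of the boards. Origin: middle of its underside, z up.
- spool: Spool of green thread, 46 mm across, 30 mm high, a bystander left of the press. Origin: middle of its underside, z up.
- pot: Round pot with lid, 63 mm across, 34 mm high, a bystander left of the press. Origin: middle of its underside, z up.
- salts_jar: Jar of pink salts with white lid, 57 x 49 x 70 mm, a bystander right of the boards. Origin: middle of its underside, z up.

How it is judged:
By the outcome, as a careful person would: the job done as asked, in the order asked, and still so for the second after the job is handed in, with the robot touching nothing.
Of board_1, board_2, board_3 only 2 to 3 are there at a start; the rules pass over those that are not, and their reading is None.
At some moment in a run one of board_1, board_2, board_3 may be knocked a few centimetres aside while the robot is not near it.
Once in a run the grip may slacken for a moment while it holds something.
It also fails if it takes over 208 s, if anything falls off the work surface, if the arm or the gripper's body presses on something with over 40 N, if the wrist force passes 120 N, or if a joint passes its speed limit or range.

## Robot

A 6-joint arm with a two-finger parallel gripper is mounted at the origin on a cart in front of the work surface, level with it; the furniture and walls round the work are solid. World frame = base frame: x ahead of the robot, y to its left, z up, the work surface at z = 0. Lengths are in m, angles in degrees, forces in N, time in s.
With the tool pointing down it reaches from about 0.35 to 0.725 m from the base axis. Payload 6 kg.
Tool frame: the origin (TCP) lies at the very end of the fingers, on their centre line; the grasp point (between the pads) lies 19 mm behind it; z points along the fingers, y is the line along which they close (so a half turn about z gives the same grasp; the last joint's range is limited). The gripper opens to 85 mm and grips with 20 to 120 N. Pads are 22 mm wide; open, the fingers measure 114 mm over their backs; the gripper's body (76 mm by 85 mm) begins 54 mm behind the grasp point. The pads swing forward as they close: fully open they stand 13 mm farther back than shut.
Start: joints at [-50.094, 2.303, 4.859, 0, -92.561, -19.12], TCP at [0.213, -0.561, 0.211] pointing down, gripper open.
Joint ranges: [-146.85, 146.85], [-73.84, 115.35], [-62.03, 85.46], [-188.31, 113.3], [-161.28, -10.13], [-171.36, 171.36]. Speed limits (degrees/s): [147.25, 147.25, 172.46, 180, 180, 180].

## Interface

Orientations are given as a 3x3 rotation matrix whose columns are the frame's x, y, z axes.
In Python, from workcell import telemetry, optics, workorder gives the robot as it stands.
- The arm moves only by the tool servo_tool, never from a script. Its argument "rows" is a list of rows, each a list of 5 numbers: the shift along the tool's x, y, z normalised to -1 to 1, where 1 is 1000 mm, then the turn about the tool's z normalised to -1 to 1, where 1 is 45 degrees, then the closure, from -1 (fully open) to 1 (shut). In form: [[dx, dy, dz, spin, claw], ...]. A call has 1 to 20 rows; each row shifts and turns the commanded pose from where the row before left it, along the tool's axes as they then stand; what a row does not reach is not made up. A row lasts 1/8 s, in which the tool goes at most 62.5 mm and 10.7 degrees, less where a joint would pass 70% of its speed; a pose out of reach is approached as far as the arm can. A call with a number of a shift or a turn outside -1 to 1 is refused whole. A call with a gripper value outside its range is refused whole. The fingers move at their own pace and stop on an object; "grip_force" is the grip in N (left out, the last holds). Time passes only in rows, so rows that do not move let the fingers close. It gives the time, the measured TCP pose, the force, the opening and the grip force at its end, in the units of the state.
- telemetry.get_obs(): the state, without advancing time (a new reading comes with each control period).
- optics.grab_frame(name): name is "side" or "top"; returns a dict with "pixels" (400x640x3 uint8, red, green, blue), "fx", "fy", "cx", "cy" (pixels), "k1" (the pictures are not rectified: a ray, as slopes to the right and down, at radius r is drawn at 1 + k1 r^2 times it, then the intrinsics apply), "pose" (4x4, takes a point from camera to world coordinates). Camera axes: x right, y down, z forward; pixel columns grow to the right and rows downward; lengths in m; the calibration is good to about 2 mm. A picture is of the moment at which its call begins. There is no depth.
- workorder.job_done(): hands the job in; it is judged then, once.
The state is a dict: "time_s": time; "joint_positions": joint angles; "qvel": joint speeds; "joint_torque": joint torques, N m; "position": TCP position; "orientation": TCP orientation; "wrist_force": force on the tool from outside, world axes, zero at the start; "ft_torque": the same for the moment, N m; "finger_gap": opening from 0.0 (shut) to 1.0 (fully open); "finger_force": force on a finger pad.
Only numpy, scipy, OpenCV 4.12 (cv2) and the standard library are available. Lean on these libraries where they do the work, as an engineer would, in place of code of your own. Each camera call takes 0.05 s, during which the arm holds its last target. There are 200 camera calls.

## Working session

There is one attempt and no reset: what is moved stays moved. The work goes in short steps, Python scripts to look and compute and a tool call to move; the robot and the scene stay as the last step left them, time stands still between calls to the robot, and variables do not carry over. Pictures are saved under pics/ and viewed, at most 14 in all, crops included, and the job is handed in when it is done.

Besides the shell and the picture viewer there is one more tool, called after "Emit:" as a command line: name --pt "numbers of a row" for each row, then --argument value for the rest. servo_tool: Moves the arm, as the interface text tells. Scaled input: -1 to 1 covers 1000 mm each way for a shift and 45 degrees each way for a turn. Its arguments: {"type":"object","properties":{"rows":{"type":"array","items":{"type":"array","items":{"type":"number"}}},"grip_force":{"type":"number"}},"required":["rows"]}

```bash
mkdir -p pics; cat > h.py <<'E'
import numpy as np, cv2
from workcell import telemetry, optics, workorder
def grab(n,save=None):
    f=optics.grab_frame(n)
    if save: cv2.imwrite('pics/'+save,cv2.cvtColor(f['pixels'],cv2.COLOR_RGB2BGR))
    return f
def ray(f,u,v):
    d=np.array([(u-f['cx'])/f['fx'],(v-f['cy'])/f['fy']]); s=d.copy()
    for _ in range(30): s=d/(1+f['k1']*(s@s))
    P=np.array(f['pose']); return P[:3,3],P[:3,:3]@np.array([s[0],s[1],1])
def at(f,u,v,z):
    o,d=ray(f,u,v); return o+d*(z-o[2])/d[2]
def proj(f,p):
    P=np.array(f['pose']); c=P[:3,:3].T@(np.array(p)-P[:3,3]); s=c[:2]/c[2]; s=s*(1+f['k1']*(s@s))
    return s*[f['fx'],f['fy']]+[f['cx'],f['cy']]
E
python3 - <<'E'
from h import *
for n in('top','side'):
    f=grab(n,n+'0.png'); print(n,f['fx'],f['cx'],f['cy'],f['k1'],np.round(f['pose'],3).tolist())
o=telemetry.get_obs(); print(o)
E
```

```text
top 469.53159752364866 317.4068014741407 195.39502317606352 -0.013792311015356154 [[-0.431, -0.789, 0.437, -0.271], [-0.902, 0.373, -0.216, 0.391], [0.008, -0.487, -0.873, 1.657], [0.0, 0.0, 0.0, 1.0]]
side 425.53450513161346 307.1146868851563 198.90804824932846 -0.05576803361869987 [[0.996, -0.052, 0.067, 0.454], [-0.084, -0.634, 0.769, -1.112], [0.003, -0.772, -0.636, 0.993], [0.0, 0.0, 0.0, 1.0]]
{'time_s': 0.1, 'joint_positions': array([-5.00939234e+01,  2.33599209e+00,  4.80795791e+00, -2.45329380e-02,
       -9.25622802e+01, -1.91186686e+01]), 'qvel': array([ 0.04518655, -0.12387044,  0.19736641,  0.14554863,  0.03526598,
        0.05788202]), 'joint_torque': array([-5.35571307e-03, -3.69351375e+01,  3.48278296e+01,  6.95186689e+00,
       -4.66723577e-03,  2.35326382e-05]), 'position': array([ 0.21288484, -0.56060634,  0.2101663 ]), 'orientation': array([[-9.34896984e-01, -3.54918529e-01, -6.83108797e-04],
       [-3.54919169e-01,  9.34895814e-01,  1.48358107e-03],
       [ 1.12085144e-04,  1.62944387e-03, -9.99998666e-01]]), 'wrist_force': array([-0.08978739,  0.28850831, -0.10623554]), 'ft_torque': array([-0.00625786,  0.00460434, -0.00549617]), 'finger_force': 0.0, 'finger_gap': 0.997535613165504}
```

View pics/top0.png

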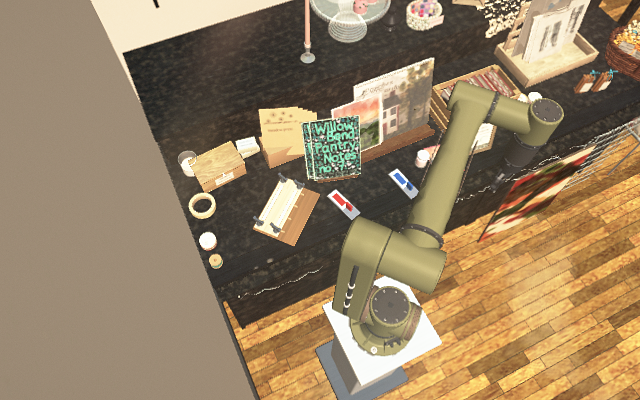

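View pics/side0.png

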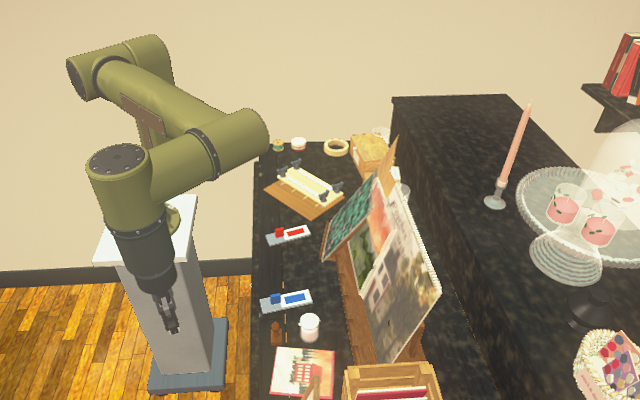

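Both views show the press on the left (top ≈ (285,210)), the red board at ≈ (343,204) and the blue board at ≈ (403,183). There's no green board in sight. I'll enlarge these areas.

```bash
python3 - <<'E'
import cv2,numpy as np
t=cv2.imread('pics/top0.png');s=cv2.imread('pics/side0.png')
a=cv2.resize(t[150:250,240:440],None,fx=4,fy=4,interpolation=cv2.INTER_CUBIC)
b=cv2.resize(s[130:330,240:350],None,fx=4,fy=4,interpolation=cv2.INTER_CUBIC)
cv2.imwrite('pics/c1.png',a)
cv2.imwrite('pics/c2.png',cv2.resize(s[140:320,250:350],None,fx=3.3,fy=3.3,interpolation=cv2.INTER_CUBIC))
cv2.imwrite('pics/c3.png',cv2.resize(s[150:225,255:355],None,fx=8,fy=8,interpolation=cv2.INTER_CUBIC))
E
```

```text
(no output)
```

View pics/c1.png

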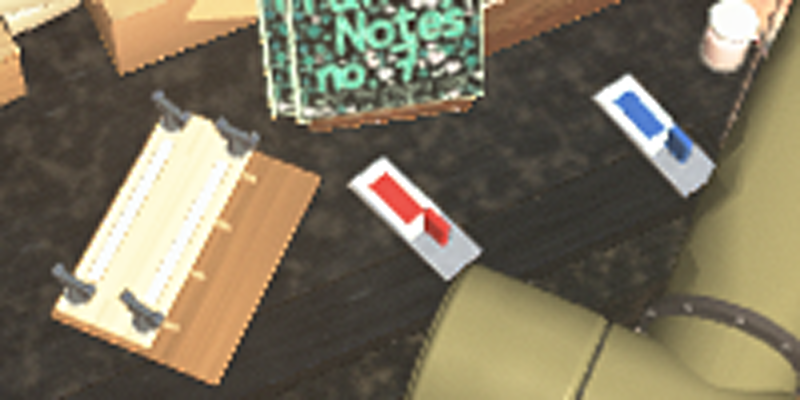

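View pics/c3.png

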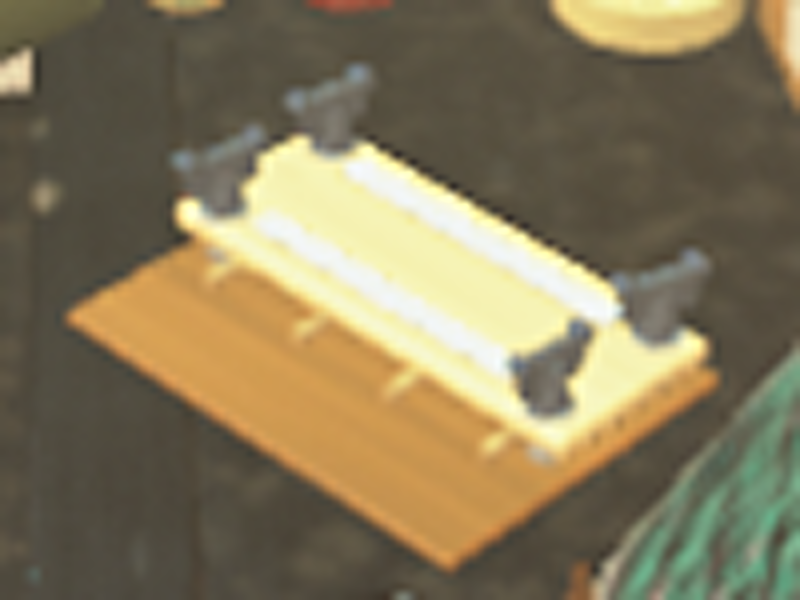

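```bash
python3 - <<'E'
import cv2
s=cv2.imread('pics/side0.png')
a=cv2.resize(s[215:250,258:318],None,fx=10,fy=10,interpolation=cv2.INTER_CUBIC)[:, :600]
b=cv2.resize(s[280:317,254:314],None,fx=10,fy=10,interpolation=cv2.INTER_CUBIC)
a=a[:, :];import numpy as np
cv2.imwrite('pics/c4.png',cv2.resize(np.vstack([a,b]),None,fx=.8,fy=.8))
E
```

```text
(no output)
```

View pics/c4.png

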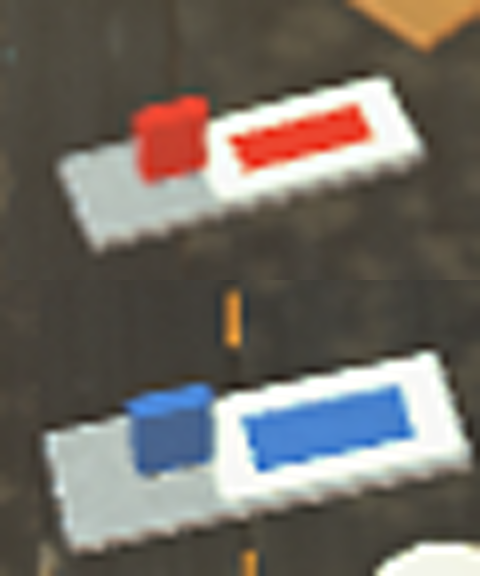

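```bash
cat > fit.py <<'E'
from h import *
from scipy.optimize import least_squares
def fit(obs,x0):
    # obs: (frame, local xyz, u,v)
    def T(p,l):
        c,s=np.cos(p[2]),np.sin(p[2]); return [p[0]+c*l[0]-s*l[1],p[1]+s*l[0]+c*l[1],l[2]]
    R=lambda p:np.concatenate([proj(f,T(p,l))-[u,v] for f,l,u,v in obs])
    r=least_squares(R,x0,loss='soft_l1'); return r.x,R(r.x).reshape(-1,2)
E
python3 - <<'E'
from fit import *
t=grab('top');s=grab('side')
q=lambda u,v,k,ou,ov:((u+.5)/k-.5+ou,(v+.5)/k-.5+ov)
def rep(n,ob,x0):
    for g in [ob,[o for o in ob if o[0] is t],[o for o in ob if o[0] is s]]:
        x,r=fit(g,x0);print(n,x[:2].round(4),np.degrees(x[2]).round(2),'res',np.abs(r).max(0).round(2),r.round(1).tolist() if g is ob else '')
A=lambda u,v:q(u,v,4,240,150)
B=lambda u,v:q(u,v,8,255,150)
z=.008
P=[(t,(-.12,.125,z),*A(217,383)),(t,(-.12,-.125,z),*A(320,178)),(t,(.06,.125,z),*A(52,315)),
(s,(-.12,.125,z),*B(68,318)),(s,(-.12,-.125,z),*B(452,570)),(s,(.06,-.125,z),*B(718,378)),
(t,(-.05,-.06-.0,.008),0,0)][:6]
for nm,l,a,b in [('fl',(-.036,.105),(143,312),(220,163)),('fr',(-.036,-.105),(238,138),(548,355)),('bl',(.036,.105),(75,285),(330,100)),('br',(.036,-.105),(172,112),(660,285))]:
    P+=[(t,(*l,.058),*A(*a)),(s,(*l,.058),*B(*b))]
rep('press',P,[.45,.3,.5])
L=[(-.0725,.025,z),(.0725,.025,z),(.0725,-.025,z),(-.0725,-.025,z)]
for nm,tp,sd,ou,ov in [('red',[(447,279),(348,184),(383,156),(482,252)],[(60,158),(388,78),(422,148),(96,240)],258,215),
 ('blue',[(690,197),(593,98),(628,75),(716,165)],[(45,155),(435,72),(468,175),(72,260)],254,280)]:
    ob=[(t,l,*A(*p)) for l,p in zip(L,tp)]+[(s,l,*q(*p,8,ou,ov)) for l,p in zip(L,sd)]
    rep(nm,ob,[.4,0,.2])
E
```

```text
press [0.5678 0.1409] 41.03 res [0.81 1.27] [[0.2, 0.0], [0.5, -1.3], [-0.8, -0.2], [-0.7, -1.1], [-0.7, -1.3], [-0.0, -0.9], [0.1, -0.3], [-0.2, 0.3], [-0.4, -0.9], [-0.1, 0.8], [0.0, -0.4], [-0.4, 0.4], [-0.3, -0.6], [-0.6, 0.5]]
press [0.5657 0.1412] 40.63 res [0.82 0.62] 
press [0.5691 0.14  ] 41.21 res [0.39 1.12] 
red [ 0.4775 -0.0952] 16.13 res [0.8  1.06] [[-0.1, -0.3], [-0.3, -0.8], [0.1, -0.9], [0.3, -1.1], [-0.7, -0.2], [-0.8, -0.7], [0.3, 0.1], [-0.8, -0.3]]
red [ 0.4745 -0.0937] 16.08 res [0.28 0.5 ] 
red [ 0.4793 -0.0966] 16.1 res [0.87 0.49] 
blue [ 0.4583 -0.3639] 10.93 res [1.64 1.33] [[-1.0, -1.1], [-0.3, -1.1], [0.0, -1.3], [1.6, 0.5], [-0.6, -0.3], [-0.3, -0.8], [0.4, -0.2], [-0.6, 0.7]]
blue [ 0.4547 -0.3628] 12.48 res [2.1  0.96] 
blue [ 0.4591 -0.3644] 10.32 res [0.67 0.65]
```

```bash
cat >> h.py <<'E'
def plan(x,y,z,phi):
    o=telemetry.get_obs(); R=np.array(o['orientation']); p=np.array(o['position'])
    ph=np.degrees(np.arctan2(R[1,0],R[0,0])); d=(phi-ph+180)%360-180
    a=np.radians(phi); Rt=np.array([[np.cos(a),np.sin(a),0],[np.sin(a),-np.cos(a),0],[0,0,-1]])
    D=np.array([x,y,z])-p
    print('pos',p.round(4),'phi',ph.round(2),'J6',np.round(o['joint_positions'][5],1),'F',o['wrist_force'].round(1),'gap',round(o['finger_gap'],3),'ff',round(o['finger_force'],1),'t',o['time_s'])
    print(' turn first: spin total',round(-d/45,4),'(deg %.1f)'%-d,' then tool shift',(Rt.T@D).round(4),' | shift in present axes',(R.T@D).round(4))
PR=np.array([.5675,.1405]); PA=41.0
def press(x,y):
    a=np.radians(PA); return PR+[np.cos(a)*x-np.sin(a)*y,np.sin(a)*x+np.cos(a)*y]
E
python3 -c "
from h import *
plan(.4492,-.1034,.13,196.1)"
```

```text
pos [ 0.2129 -0.5607  0.2105] phi -159.21 J6 -19.1 F [ 0.3 -0.1  0.4] gap 1.002 ff 0.0 t 0.2
 turn first: spin total 0.1041 (deg 4.7)  then tool shift [-0.3539  0.3738  0.0805]  | shift in present axes [-0.3832  0.3436  0.0808]
```

Emit:
servo_tool --pt "0 0 0 0.104 -1" --pt "-0.0354 0.0374 0 0 -0.2" --pt "-0.0354 0.0374 0 0 -0.2" --pt "-0.0354 0.0374 0 0 -0.2" --pt "-0.0354 0.0374 0 0 -0.2" --pt "-0.0354 0.0374 0 0 -0.2" --pt "-0.0354 0.0374 0 0 -0.2" --pt "-0.0354 0.0374 0 0 -0.2" --pt "-0.0354 0.0374 0 0 -0.2" --pt "-0.0354 0.0374 0.04 0 -0.2" --pt "-0.0354 0.0374 0.04 0 -0.2" --pt "0 0 0 0 -0.2" --pt "0 0 0 0 -0.2"

```text
time_s: 1.82
position: [0.4474, -0.1074, 0.135]
orientation: [[-0.961, -0.278, 0.0], [-0.278, 0.961, -0.001], [-0.0, -0.001, -1.0]]
wrist_force: [0.3, -0.1, 0.8]
finger_gap: 0.602
finger_force: 0.0
```

```bash
python3 - <<'E'
from h import *
plan(.4492,-.1034,.13,196.1)
s=grab('side');t=grab('top')
o=telemetry.get_obs(); print('tcp px',proj(s,o['position']),proj(t,o['position']))
cv2.imwrite('pics/d1.png',cv2.cvtColor(np.vstack([cv2.resize(s['pixels'][175:250,240:340],None,fx=6,fy=6,interpolation=2)[:, :600],cv2.resize(t['pixels'][165:190+35,300:400],None,fx=6,fy=6,interpolation=2)[:150]])[:600],4))
E
```

```text
pos [ 0.4474 -0.1074  0.135 ] phi -163.86 J6 -85.7 F [ 0.3 -0.1  0.8] gap 0.602 ff 0.0 t 1.825
 turn first: spin total 0.001 (deg 0.0)  then tool shift [-0.0028  0.0034  0.005 ]  | shift in present axes [-0.0028  0.0034  0.005 ]
tcp px [276.97080007 207.3481996 ] [351.80353981 192.02516199]
```

View pics/d1.png

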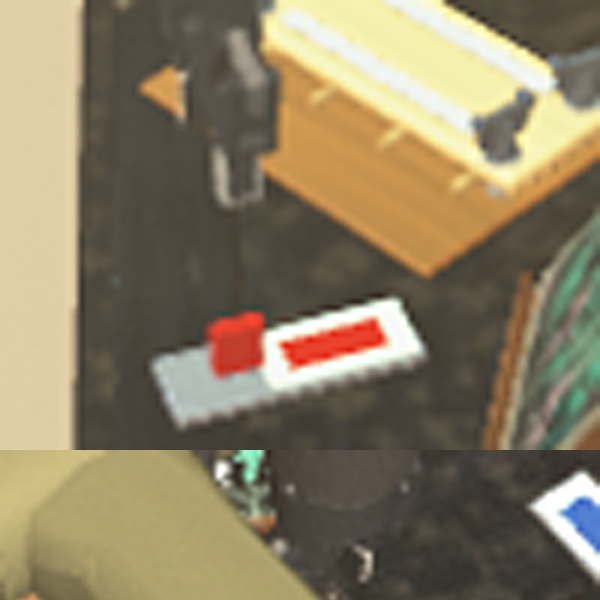

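Emit:
servo_tool --pt "0 0.004 0.03 0 -0.2" --pt "0 0 0.03 0 -0.2" --pt "0 0 0.03 0 -0.2" --pt "0 0 0.02 0 -0.2" --pt "0 0 0.009 0 -0.2" --pt "0 0 0 0 -0.2" --pt "0 0 0 0 0.4" --pt "0 0 0 0 1" --pt "0 0 0 0 1" --pt "0 0 0 0 1" --pt "0 0 0 0 1" --grip_force 60

```text
time_s: 3.3
position: [0.4467, -0.1035, 0.0161]
orientation: [[-0.961, -0.278, 0.001], [-0.278, 0.961, -0.0], [-0.001, -0.001, -1.0]]
wrist_force: [0.2, -1.1, 3.5]
finger_gap: 0.09
finger_force: 61.6
```

```bash
python3 - <<'E'
from h import *
x,y=press(-.170,.060); print(x,y)
plan(x,y,.06,221)
E
```

```text
0.3998358296226983 0.0742525398849801
pos [ 0.4467 -0.1035  0.0161] phi -163.88 J6 -86.3 F [ 0.2 -1.1  3.5] gap 0.09 ff 61.6 t 3.3
 turn first: spin total -0.553 (deg -24.9)  then tool shift [-0.0812  0.1649 -0.0439]  | shift in present axes [-0.0043  0.1837 -0.044 ]
```

Emit:
servo_tool --pt "0 0 -0.01 0 1" --pt "0 0 -0.014 0 1" --pt "0 0 -0.02 0 1" --pt "0 0 0 -0.0922 1" --pt "0 0 0 -0.0922 1" --pt "0 0 0 -0.0922 1" --pt "0 0 0 -0.0922 1" --pt "0 0 0 -0.0922 1" --pt "0 0 0 -0.092 1" --pt "-0.01 0.0206 0 0 1" --pt "-0.01 0.0206 0 0 1" --pt "-0.01 0.0206 0 0 1" --pt "-0.01 0.0206 0 0 1" --pt "-0.01 0.0206 0 0 1" --pt "-0.01 0.0206 0 0 1" --pt "-0.01 0.0206 0 0 1" --pt "-0.01 0.0206 0 0 1" --pt "0 0 0 0 1" --pt "0 0 0 0 1"

```text
time_s: 5.68
position: [0.3986, 0.0734, 0.0598]
orientation: [[-0.755, -0.656, 0.0], [-0.656, 0.755, 0.0], [-0.0, 0.0, -1.0]]
wrist_force: [-0.2, 0.5, -1.2]
finger_gap: 0.091
finger_force: 60.9
```

```bash
python3 - <<'E'
from h import *
x,y=press(-.170,.060)
plan(x,y,.026,221)
s=grab('side','s2.png');t=grab('top','t2.png')
c=lambda f,a,b,w,h,k:cv2.resize(f['pixels'][b:b+h,a:a+w],None,fx=k,fy=k,interpolation=2)
cv2.imwrite('pics/d2.png',cv2.cvtColor(np.vstack([c(s,240,160,75,45,8)[:340],c(t,240,165,75,35,8)[:250]]),4))
E
```

```text
pos [0.3986 0.0734 0.0598] phi -138.99 J6 -88.4 F [-0.2  0.5 -1.2] gap 0.091 ff 60.9 t 5.675
 turn first: spin total 0.0002 (deg 0.0)  then tool shift [-0.0016 -0.0002  0.0338]  | shift in present axes [-0.0015 -0.0002  0.0338]
```

View pics/d2.png

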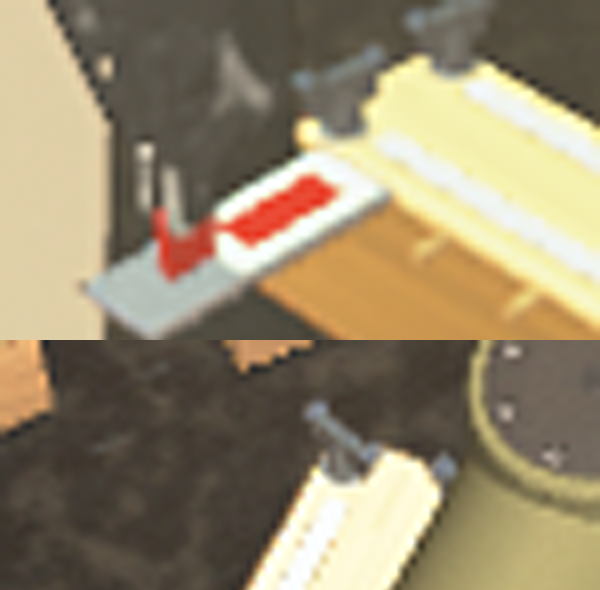

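Emit:
servo_tool --pt "-0.0016 0 0.015 0 1" --pt "0 0 0.013 0 1" --pt "0 0 0.006 0 1" --pt "0 0 0 0 1" --pt "0 0 0 0 1"

```text
time_s: 6.4
position: [0.3998, 0.0747, 0.0257]
orientation: [[-0.755, -0.656, 0.0], [-0.656, 0.755, 0.0], [-0.0, 0.0, -1.0]]
wrist_force: [0.5, 0.3, -0.8]
finger_gap: 0.092
finger_force: 61.0
```

```bash
python3 - <<'E'
from h import *
x,y=press(-.170,.060)
plan(x,y,.026,221)
s=grab('side','s3.png')
c=lambda f,a,b,w,h,k:cv2.resize(f['pixels'][b:b+h,a:a+w],None,fx=k,fy=k,interpolation=2)
cv2.imwrite('pics/d3.png',cv2.cvtColor(c(s,245,160,80,60,10),4))
E
```

```text
pos [0.3998 0.0747 0.0257] phi -139.0 J6 -88.5 F [ 0.5  0.3 -0.8] gap 0.092 ff 61.0 t 6.4
 turn first: spin total -0.0001 (deg -0.0)  then tool shift [ 0.0003 -0.0003 -0.0003]  | shift in present axes [ 0.0003 -0.0003 -0.0003]
```

View pics/d3.png

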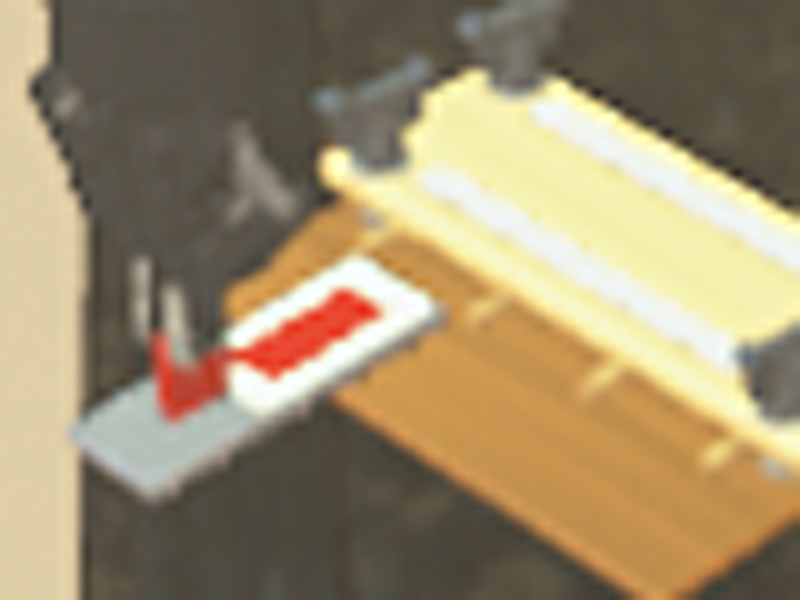

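```bash
python3 - <<'E'
from h import *
s=grab('side')
q=lambda u,v:((u+.5)/10-.5+245,(v+.5)/10-.5+160)
a=np.radians(41);R=np.array([[np.cos(a),np.sin(a)],[-np.sin(a),np.cos(a)]])
for n,p,z in [('rib1',(362,248),.0115),('rib2',(472,322),.0115),('rib3',(582,392),.0115),('rib4',(703,465),.0115),('LL',(358,256),.0175),('LR',(440,312),.0175),('RL',(72,435),.0175),('RR',(152,495),.0175)]:
    w=at(s,*q(*p),z); print(n,w[:2].round(4),(R@(w[:2]-PR)).round(4))
E
```

```text
rib1 [0.465  0.1703] [-0.0578  0.0897]
rib2 [0.504  0.1219] [-0.0601  0.0277]
rib3 [0.5415 0.0779] [-0.0607 -0.0302]
rib4 [0.5813 0.0337] [-0.0597 -0.0896]
LL [0.4633 0.1576] [-0.0674  0.0813]
LR [0.4922 0.1213] [-0.0694  0.0349]
RL [0.3578 0.0614] [-0.2102  0.0779]
RR [0.3863 0.0262] [-0.2117  0.0326]
```

Emit:
servo_tool --pt "0 0.0015 0 0.011 1" --pt "-0.006 0 0 0 1" --pt "-0.006 0 0 0 1" --pt "-0.006 0 0 0 1" --pt "-0.006 0 0 0 1" --pt "-0.006 0 0 0 1" --pt "-0.006 0 0 0 1" --pt "-0.006 0 0 0 1" --pt "-0.006 0 0 0 1"

```text
time_s: 7.62
position: [0.4355, 0.1072, 0.0254]
orientation: [[-0.76, -0.649, -0.0], [-0.649, 0.76, 0.0], [0.0, 0.0, -1.0]]
wrist_force: [-0.0, 0.8, -1.7]
finger_gap: 0.088
finger_force: 61.0
```

Emit:
servo_tool --pt "-0.006 0 0 0 1" --pt "-0.006 0 0 0 1" --pt "-0.006 0 0 0 1" --pt "-0.006 0 0 0 1" --pt "-0.006 0 0 0 1" --pt "0 0 0 0 1"

```text
time_s: 8.38
position: [0.4582, 0.1265, 0.0253]
orientation: [[-0.76, -0.649, -0.0], [-0.649, 0.76, -0.0], [0.0, 0.0, -1.0]]
wrist_force: [-0.7, -0.6, -1.9]
finger_gap: 0.091
finger_force: 61.0
```

```bash
python3 - <<'E'
from h import *
x,y=press(-.082,.060); print(x,y)
plan(x,y,.0255,220.5)
E
```

```text
0.46625027268230224 0.13198573443614472
pos [0.4582 0.1265 0.0253] phi -139.5 J6 -89.4 F [-0.7 -0.6 -1.9] gap 0.091 ff 61.0 t 8.375
 turn first: spin total -0.0 (deg -0.0)  then tool shift [-0.0097 -0.0011 -0.0002]  | shift in present axes [-0.0097 -0.0011 -0.0002]
```

Emit:
servo_tool --pt "-0.003 0 0.0005 0 1" --pt "-0.003 0 0.0005 0 1" --pt "-0.002 0 0 0 1" --pt "0 0 0 0 1"

```text
time_s: 8.88
position: [0.4642, 0.1317, 0.0245]
orientation: [[-0.76, -0.649, 0.0], [-0.649, 0.76, 0.0], [-0.0, 0.0, -1.0]]
wrist_force: [-0.2, 0.5, -0.8]
finger_gap: 0.091
finger_force: 61.0
```

Emit:
servo_tool --pt "-0.0015 0 0 0 1" --pt "-0.0015 0 0 0 1"

```text
time_s: 9.12
position: [0.4649, 0.1316, 0.0241]
orientation: [[-0.761, -0.649, -0.004], [-0.649, 0.761, -0.004], [0.006, -0.001, -1.0]]
wrist_force: [-9.8, -8.3, 6.1]
finger_gap: 0.092
finger_force: 61.8
```

Emit:
servo_tool --pt "-0.001 0 0 0 1" --pt "0 0 0 0 1" --pt "0 0 0 0 1"

```text
time_s: 9.5
position: [0.465, 0.1315, 0.0241]
orientation: [[-0.761, -0.649, -0.005], [-0.649, 0.761, -0.005], [0.008, -0.001, -1.0]]
wrist_force: [-10.6, -8.4, 6.8]
finger_gap: 0.089
finger_force: 61.9
```

Emit:
servo_tool --pt "0 0 0 0 0.2" --pt "0 0 0 0 0.2" --pt "0 0 0 0 0.2" --pt "0 0 -0.03 0 0.2" --pt "0 0 -0.04 0 0.2" --pt "0 0 -0.05 0 0.2"

```text
time_s: 10.25
position: [0.4667, 0.1341, 0.145]
orientation: [[-0.76, -0.65, -0.001], [-0.65, 0.76, -0.001], [0.001, 0.0, -1.0]]
wrist_force: [1.1, -0.3, 0.6]
finger_gap: 0.401
finger_force: 0.0
```

```bash
python3 - <<'E'
from h import *
plan(.43,-.37,.14,191)
s=grab('side','s4.png')
c=lambda f,a,b,w,h,k:cv2.resize(f['pixels'][b:b+h,a:a+w],None,fx=k,fy=k,interpolation=2)
cv2.imwrite('pics/d4.png',cv2.cvtColor(np.vstack([c(s,245,160,80,40,7.5)[:,:600],c(s,250,275,80,37,7.5)]),4))
E
```

```text
pos [0.4667 0.1341 0.145 ] phi -139.49 J6 -89.4 F [ 1.1 -0.3  0.6] gap 0.401 ff 0.0 t 10.25
 turn first: spin total 0.6557 (deg 29.5)  then tool shift [ 0.1322 -0.4878  0.005 ]  | shift in present axes [ 0.3554 -0.3594  0.0053]
```

View pics/d4.png

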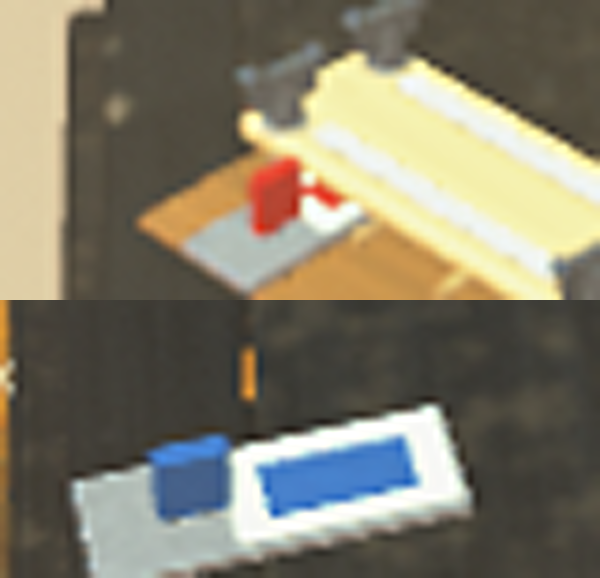

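Emit:
servo_tool --pt "0 0 0 0.166 0.2" --pt "0 0 0 0.166 0.2" --pt "0 0 0 0.166 0.2" --pt "0 0 0 0.164 0.2" --pt "0.0135 -0.0487 0 0 -0.2" --pt "0.0135 -0.0487 0 0 -0.2" --pt "0.0135 -0.0487 0 0 -0.2" --pt "0.0135 -0.0487 0 0 -0.2" --pt "0.0135 -0.0487 0 0 -0.2" --pt "0.0135 -0.0487 0 0 -0.2" --pt "0.0135 -0.0487 0 0 -0.2" --pt "0.0135 -0.0487 0 0 -0.2" --pt "0.0135 -0.0487 0 0 -0.2" --pt "0.0135 -0.0487 0 0 -0.2" --pt "0 0 0 0 -0.2" --pt "0 0 0 0 -0.2"

```text
time_s: 12.3
position: [0.425, -0.3693, 0.144]
orientation: [[-0.983, -0.185, -0.0], [-0.185, 0.983, 0.0], [0.0, 0.0, -1.0]]
wrist_force: [0.3, 0.5, 0.8]
finger_gap: 0.599
finger_force: 0.0
```

```bash
python3 - <<'E'
from h import *
plan(.427,-.3694,.0165,190.7)
s=grab('side','s5.png')
c=lambda f,a,b,w,h,k:cv2.resize(f['pixels'][b:b+h,a:a+w],None,fx=k,fy=k,interpolation=2)
cv2.imwrite('pics/d5.png',cv2.cvtColor(c(s,240,240,90,80,7),4))
print(proj(s,telemetry.get_obs()['position']))
E
```

```text
pos [ 0.425  -0.3693  0.144 ] phi -169.32 J6 -58.7 F [0.3 0.5 0.8] gap 0.599 ff 0.0 t 12.3
 turn first: spin total -0.0005 (deg -0.0)  then tool shift [-0.002  -0.0004  0.1275]  | shift in present axes [-0.002  -0.0005  0.1275]
[271.26160892 270.11525236]
```

View pics/d5.png

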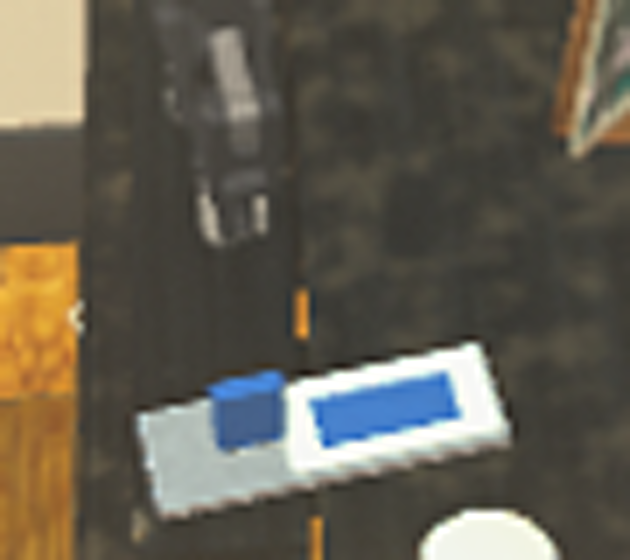

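Emit:
servo_tool --pt "-0.002 0 0.03 0 -0.2" --pt "0 0 0.03 0 -0.2" --pt "0 0 0.03 0 -0.2" --pt "0 0 0.025 0 -0.2" --pt "0 0 0.0125 0 -0.2" --pt "0 0 0 0 -0.2" --pt "0 0 0 0 0.4" --pt "0 0 0 0 1" --pt "0 0 0 0 1" --pt "0 0 0 0 1" --pt "0 0 0 0 1" --pt "0 0 -0.01 0 1" --pt "0 0 -0.015 0 1" --pt "0 0 -0.02 0 1" --pt "0 0 0 0 1"

```text
time_s: 14.22
position: [0.4281, -0.3698, 0.0643]
orientation: [[-0.983, -0.186, 0.003], [-0.186, 0.983, -0.002], [-0.003, -0.002, -1.0]]
wrist_force: [-0.5, -0.2, -1.1]
finger_gap: 0.088
finger_force: 59.2
```

```bash
python3 - <<'E'
from h import *
x,y=press(-.172,-.060); print(x,y)
plan(x,y,.06,221)
E
```

```text
0.4770534939411136 -0.017624727799733536
pos [ 0.4281 -0.3698  0.0643] phi -169.29 J6 -58.8 F [-0.5 -0.2 -1.1] gap 0.088 ff 59.2 t 14.225
 turn first: spin total -0.6731 (deg -30.3)  then tool shift [-0.268   0.2336  0.0043]  | shift in present axes [-0.1136  0.3369  0.0038]
```

```bash
python3 - <<'E'
from h import *
s=grab('side');t=grab('top')
print('side',at(s,321,262,0.02)[:2],at(s,343,282,.02)[:2]); print('top',at(t,240+310/4,150+130/4,.01)[:2],at(t,240+480/4,150+105/4,.01)[:2])
for z in(.02,.07,.13): print(press(-.172,-.06)+[np.cos(.7156)*.102,np.sin(.7156)*.102])
plan(.43,-.37,.1,190)
E
```

```text
side [ 0.57300912 -0.23988289] [ 0.62844848 -0.32272117]
top [ 0.60661658 -0.043277  ] [ 0.55885691 -0.2143155 ]
[0.55403287 0.04929445]
[0.55403287 0.04929445]
[0.55403287 0.04929445]
pos [ 0.4269 -0.3689  0.0616] phi -169.3 J6 -58.8 F [ 0.7  0.1 -2.3] gap 0.088 ff 59.2 t 14.325
 turn first: spin total 0.0155 (deg 0.7)  then tool shift [-0.0029 -0.0017 -0.0384]  | shift in present axes [-0.0029 -0.0017 -0.0384]
```

Emit:
servo_tool --pt "-0.0033 0.0319 -0.005 0 1" --pt "-0.0033 0.0319 -0.005 0 1" --pt "-0.0033 0.0319 -0.005 0 1" --pt "-0.0033 0.0319 -0.005 0 1" --pt "-0.0033 0.0319 0 0 1" --pt "-0.0033 0.0319 0 0 1" --pt "-0.0033 0.0319 0 0 1" --pt "-0.0033 0.0319 0 0 1" --pt "-0.0033 0.0319 0 0 1" --pt "-0.0033 0.0319 0 0 1" --pt "0 0 0 -0.1122 1" --pt "0 0 0 -0.1122 1" --pt "0 0 0 -0.1122 1" --pt "0 0 0 -0.1122 1" --pt "0 0 0 -0.1122 1" --pt "0 0 0 -0.112 1" --pt "0 0 0 0 1" --pt "0 0 0 0 1"

```text
time_s: 16.58
position: [0.3998, -0.0495, 0.0814]
orientation: [[-0.756, -0.655, -0.001], [-0.655, 0.756, -0.0], [0.001, 0.001, -1.0]]
wrist_force: [0.2, -0.1, -1.7]
finger_gap: 0.091
finger_force: 59.2
```

```bash
python3 - <<'E'
from h import *
x,y=press(-.172,-.060)
plan(x,y,.027,221)
E
```

```text
pos [ 0.3998 -0.0495  0.0814] phi -139.11 J6 -71.2 F [ 0.2 -0.1 -1.7] gap 0.091 ff 59.2 t 16.575
 turn first: spin total -0.0024 (deg -0.1)  then tool shift [-0.0792 -0.0266  0.0544]  | shift in present axes [-0.0793 -0.0264  0.0544]
```

Emit:
servo_tool --pt "-0.0132 -0.0044 0 0 1" --pt "-0.0132 -0.0044 0 0 1" --pt "-0.0132 -0.0044 0 0 1" --pt "-0.0132 -0.0044 0 0 1" --pt "-0.0132 -0.0044 0 0 1" --pt "-0.0132 -0.0044 0 0 1" --pt "0 0 0.02 0 1" --pt "0 0 0.02 0 1" --pt "0 0 0.01 0 1" --pt "0 0 0.004 0 1" --pt "0 0 0 0 1" --pt "0 0 0 0 1"

```text
time_s: 18.08
position: [0.4777, -0.0174, 0.0287]
orientation: [[-0.755, -0.656, 0.001], [-0.656, 0.755, 0.0], [-0.001, -0.001, -1.0]]
wrist_force: [-0.8, -0.4, -1.6]
finger_gap: 0.087
finger_force: 59.2
```

```bash
python3 - <<'E'
from h import *
x,y=press(-.172,-.060)
plan(x,y,.027,221)
s=grab('side','s6.png')
c=lambda f,a,b,w,h,k:cv2.resize(f['pixels'][b:b+h,a:a+w],None,fx=k,fy=k,interpolation=2)
cv2.imwrite('pics/d6.png',cv2.cvtColor(c(s,260,165,80,60,10),4))
E
```

```text
pos [ 0.4777 -0.0174  0.0287] phi -139.01 J6 -71.2 F [-0.8 -0.4 -1.6] gap 0.087 ff 59.2 t 18.075
 turn first: spin total -0.0002 (deg -0.0)  then tool shift [0.0006 0.0002 0.0017]  | shift in present axes [0.0006 0.0002 0.0017]
```

View pics/d6.png

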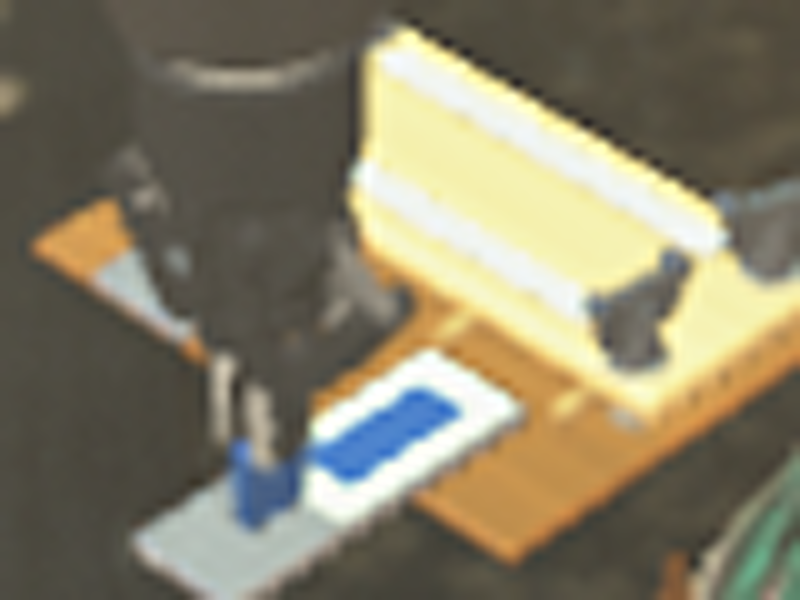

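```bash
python3 - <<'E'
from h import *
s=grab('side')
q=lambda u,v:((u+.5)/10-.5+260,(v+.5)/10-.5+165)
a=np.radians(41);R=np.array([[np.cos(a),np.sin(a)],[-np.sin(a),np.cos(a)]])
for n,p,z in [('rib3',(435,340),.0115),('rib4',(553,413),.0115),('LL',(430,349),.0205),('LR',(522,411),.0205),('RL',(134,541),.0205),('RR',(222,601),.0205)]:
    w=at(s,*q(*p),z); print(n,w[:2].round(4),(R@(w[:2]-PR)).round(4))
E
```

```text
rib3 [0.5427 0.079 ] [-0.0591 -0.0301]
rib4 [0.5814 0.0348] [-0.0589 -0.0889]
LL [0.5397 0.0631] [-0.0718 -0.0401]
LR [0.5694 0.0262] [-0.0735 -0.0875]
RL [ 0.4314 -0.0311] [-0.2153 -0.0402]
RR [ 0.4601 -0.0634] [-0.2149 -0.0835]
```

Emit:
servo_tool --pt "0 0.003 0.001 -0.011 1" --pt "0 0 0.0015 0 1" --pt "-0.006 0 0 0 1" --pt "-0.006 0 0 0 1" --pt "-0.006 0 0 0 1" --pt "-0.006 0 0 0 1" --pt "-0.006 0 0 0 1" --pt "0 0 0 0 1"

```text
time_s: 19.18
position: [0.4987, 0.0034, 0.0263]
orientation: [[-0.75, -0.661, 0.001], [-0.661, 0.75, -0.002], [0.0, -0.002, -1.0]]
wrist_force: [-0.3, -6.6, 2.6]
finger_gap: 0.088
finger_force: 61.0
```

Emit:
servo_tool --pt "-0.006 0 0 0 1" --pt "-0.006 0 0 0 1" --pt "-0.006 0 0 0 1" --pt "-0.006 0 0 0 1" --pt "-0.006 0 0 0 1" --pt "-0.006 0 0 0 1" --pt "0 0 0 0 1"

```text
time_s: 20.05
position: [0.5257, 0.0271, 0.0264]
orientation: [[-0.75, -0.662, 0.001], [-0.662, 0.75, -0.003], [0.001, -0.003, -1.0]]
wrist_force: [0.7, -7.5, 3.7]
finger_gap: 0.088
finger_force: 61.1
```

```bash
python3 - <<'E'
from h import *
x,y=press(-.0835,-.060)
plan(x,y,.0255,221.5)
E
```

```text
pos [0.5257 0.0271 0.0264] phi -138.56 J6 -73.6 F [ 0.7 -7.5  3.7] gap 0.088 ff 61.1 t 20.05
 turn first: spin total -0.0014 (deg -0.1)  then tool shift [-0.0224 -0.002   0.0009]  | shift in present axes [-0.0224 -0.002   0.0009]
```

Emit:
servo_tool --pt "0 -0.002 0 0.006 1" --pt "0 0 0 0 1" --pt "-0.006 0 0 0 1" --pt "-0.006 0 0 0 1" --pt "0 0 0 0 1"

```text
time_s: 20.68
position: [0.536, 0.0346, 0.026]
orientation: [[-0.752, -0.659, 0.001], [-0.659, 0.752, -0.001], [-0.0, -0.002, -1.0]]
wrist_force: [0.1, -4.8, 2.4]
finger_gap: 0.087
finger_force: 60.8
```

Emit:
servo_tool --pt "0 -0.002 0 0.006 1" --pt "-0.003 0 0 0 1" --pt "-0.003 0 0 0 1" --pt "0 0 0 0 1"

```text
time_s: 21.18
position: [0.5412, 0.0374, 0.0258]
orientation: [[-0.755, -0.656, 0.0], [-0.656, 0.755, -0.0], [-0.0, -0.0, -1.0]]
wrist_force: [-2.4, -3.2, 4.8]
finger_gap: 0.09
finger_force: 60.9
```

Emit:
servo_tool --pt "-0.0015 0 0.0005 0 1" --pt "-0.0015 0 0.0005 0 1" --pt "0 0 0 0 1"

```text
time_s: 21.55
position: [0.5434, 0.0388, 0.0259]
orientation: [[-0.755, -0.656, 0.0], [-0.656, 0.755, -0.001], [0.001, -0.001, -1.0]]
wrist_force: [-5.5, -4.5, 10.4]
finger_gap: 0.089
finger_force: 61.5
```

```bash
python3 - <<'E'
from h import *
x,y=press(-.0835,-.060)
plan(x,y,.0255,221.5)
E
```

```text
pos [0.5434 0.0388 0.0259] phi -139.03 J6 -74.3 F [-5.5 -4.5 10.4] gap 0.089 ff 61.5 t 21.55
 turn first: spin total -0.0118 (deg -0.5)  then tool shift [-0.0015  0.0009  0.0004]  | shift in present axes [-0.0015  0.001   0.0004]
```

Emit:
servo_tool --pt "-0.001 0 -0.001 0 1" --pt "-0.001 0 0 0 1" --pt "0 0 0 0 1"

```text
time_s: 21.92
position: [0.5447, 0.0405, 0.0259]
orientation: [[-0.755, -0.656, -0.0], [-0.656, 0.755, -0.0], [0.0, -0.0, -1.0]]
wrist_force: [-2.5, -3.9, 7.3]
finger_gap: 0.088
finger_force: 61.1
```

Emit:
servo_tool --pt "-0.001 0 0 0 1" --pt "-0.001 0 0 0 1" --pt "0 0 0 0 1"

```text
time_s: 22.3
position: [0.546, 0.0416, 0.0259]
orientation: [[-0.755, -0.655, -0.001], [-0.655, 0.755, -0.001], [0.001, -0.0, -1.0]]
wrist_force: [-4.2, -4.9, 8.2]
finger_gap: 0.089
finger_force: 61.2
```

Emit:
servo_tool --pt "-0.001 0 -0.0005 0 1" --pt "-0.001 0 0 0 1" --pt "0 0 0 0 1"

```text
time_s: 22.68
position: [0.5459, 0.0417, 0.0259]
orientation: [[-0.756, -0.655, -0.005], [-0.655, 0.756, -0.003], [0.006, 0.001, -1.0]]
wrist_force: [-10.2, -6.8, 9.3]
finger_gap: 0.089
finger_force: 61.4
```

Emit:
servo_tool --pt "-0.001 0 0 0 1" --pt "-0.001 0 0 0 1" --pt "0 0 0 0 1"

```text
time_s: 23.05
position: [0.5459, 0.0417, 0.0259]
orientation: [[-0.756, -0.655, -0.008], [-0.655, 0.756, -0.005], [0.01, 0.001, -1.0]]
wrist_force: [-17.2, -11.2, 13.2]
finger_gap: 0.086
finger_force: 61.9
```

```bash
python3 - <<'E'
from h import *
x,y=press(-.0835,-.060)
plan(x,y,.0255,221)
E
```

```text
pos [0.5459 0.0417 0.0259] phi -139.1 J6 -74.6 F [-17.2 -11.2  13.2] gap 0.086 ff 61.9 t 23.05
 turn first: spin total -0.0021 (deg -0.1)  then tool shift [0.0024 0.0004 0.0004]  | shift in present axes [0.0024 0.0004 0.0004]
```

Emit:
servo_tool --pt "0.002 0 0 0 1" --pt "0 0 0 0 0.2" --pt "0 0 0 0 0.2" --pt "0 0 0 0 0.2" --pt "0 0 -0.03 0 0.2" --pt "0 0 -0.04 0 0.2" --pt "0 0 -0.05 0 0.2" --pt "0 0 -0.03 0 0.2" --pt "0 0 0 -0.23 0.2" --pt "0 0 0 -0.23 0.2" --pt "0 0 0 -0.23 0.2" --pt "0 0 0 -0.23 0.2" --pt "0 0 0 -0.23 0.2" --pt "0 0 0 -0.23 0.2" --pt "0 0 0 -0.23 0.2" --pt "0 0 0 -0.23 0.2" --pt "0 0 0 -0.23 0.2"

```text
time_s: 25.18
position: [0.5478, 0.0436, 0.1757]
orientation: [[0.7, -0.714, -0.0], [-0.714, -0.7, 0.0], [-0.0, -0.0, -1.0]]
wrist_force: [-0.1, 0.4, -0.2]
finger_gap: 0.402
finger_force: 0.0
```

```bash
python3 - <<'E'
from h import *
x,y=press(-.036,-.105)
plan(x,y,.12,41-8)
s=grab('side','s7.png');t=grab('top','t7.png')
q=lambda u,v:((u+.5)/8-.5+255,(v+.5)/8-.5+150)
Q=lambda u,v:((u+.5)/4-.5+240,(v+.5)/4-.5+150)
for n,a,b in [('fl',(180,160),(255,132)),('fr',(515,368),(580,328)),('bl',(292,100),(362,72)),('br',(622,285),(697,258))]:
    A=at(s,*q(*a),.066);B=at(s,*q(*b),.066);d=(B-A)[:2];print(n,np.degrees(np.arctan2(d[1],d[0])).round(1),np.hypot(*d).round(4),((A+B)/2)[:2].round(4),press(*{'fl':(-.036,.105),'fr':(-.036,-.105),'bl':(.036,.105),'br':(.036,-.105)}[n]).round(4))
c=lambda f,a,b,w,h,k:cv2.resize(f['pixels'][b:b+h,a:a+w],None,fx=k,fy=k,interpolation=2)
cv2.imwrite('pics/d7.png',cv2.cvtColor(np.vstack([c(s,255,150,100,75,6)[:450],c(t,245,165,100,25,6)]),4))
E
```

```text
pos [0.5478 0.0436 0.1757] phi -45.54 J6 19.0 F [-0.1  0.4 -0.2] gap 0.402 ff 0.0 t 25.175
 turn first: spin total -1.7454 (deg -78.5)  then tool shift [0.0483 0.0385 0.0557]  | shift in present axes [ 0.0473 -0.0396  0.0557]
fl 28.9 0.0412 [0.472 0.201] [0.4714 0.1961]
fr 39.0 0.0404 [0.6095 0.0374] [0.6092 0.0376]
bl 31.0 0.041 [0.5265 0.2467] [0.5258 0.2434]
br 25.2 0.0401 [0.6658 0.0878] [0.6636 0.0849]
```

View pics/d7.png

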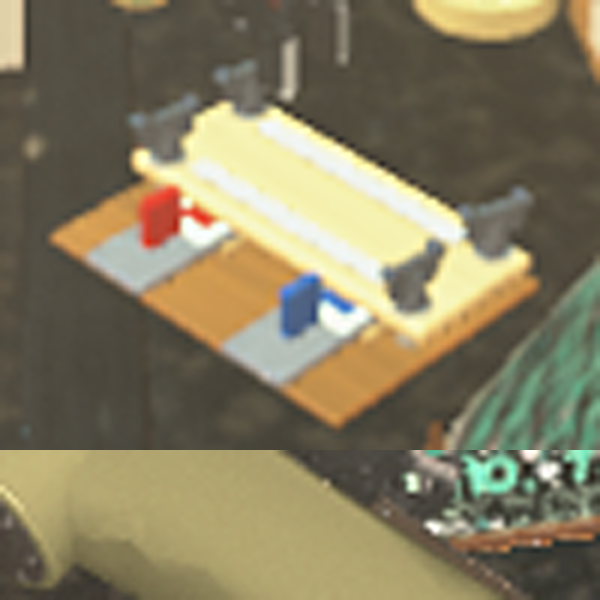

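Emit:
servo_tool --pt "0 0 0 -0.2348 0.2" --pt "0 0 0 -0.2348 0.2" --pt "0 0 0 -0.2348 0.2" --pt "0 0 0 -0.2348 0.2" --pt "0 0 0 -0.2348 0.2" --pt "0 0 0 -0.2348 0.2" --pt "0 0 0 -0.2348 0.2" --pt "0 0 0 -0.2348 0.2" --pt "0.015 0.0145 0 0 0.2" --pt "0.015 0.0145 0 0 0.2" --pt "0.014 0.0143 0 0 0.2" --pt "0 0 0.025 0 0.2" --pt "0 0 0.025 0 0.2" --pt "0 0 0 0 0.2" --pt "0 0 0 0 0.2"

```text
time_s: 27.15
position: [0.6096, 0.0369, 0.1272]
orientation: [[0.782, 0.623, 0.002], [0.623, -0.782, -0.0], [0.001, 0.001, -1.0]]
wrist_force: [-0.2, -0.0, 0.4]
finger_gap: 0.403
finger_force: 0.0
```

```bash
python3 - <<'E'
from h import *
x,y=press(-.036,-.105)
plan(x,y,.044,39)
s=grab('side','s8.png')
a=np.radians(41);R=np.array([[np.cos(a),np.sin(a)],[-np.sin(a),np.cos(a)]])
for p in [(138,293),(275,385),(86,258),(222,350)]:
    w=at(s,255-.4+p[0]/6,150-.4+p[1]/6,.016);print((R@(w[:2]-PR)).round(4))
E
```

```text
pos [0.6096 0.0369 0.1272] phi 38.54 J6 106.3 F [-0.2 -0.   0.4] gap 0.403 ff 0.0 t 27.15
 turn first: spin total -0.0102 (deg -0.5)  then tool shift [ 0.0001 -0.0008  0.0832]  | shift in present axes [ 0.     -0.0009  0.0832]
[-0.1269  0.0323]
[-0.1285 -0.0858]
[-0.1262  0.08  ]
[-0.1283 -0.0417]
```

Emit:
servo_tool --pt "0 -0.0008 0.03 0 0.2" --pt "0 0 0.03 0 0.2" --pt "0 0 0.015 0 0.2" --pt "0 0 0.008 0 0.2" --pt "0 0 0 0 0.2" --pt "0 0 0 0 0.6" --pt "0 0 0 0 1" --pt "0 0 0 0 1" --pt "0 0 0 0 1" --grip_force 40

```text
time_s: 28.32
position: [0.6099, 0.0367, 0.0445]
orientation: [[0.782, 0.624, 0.003], [0.624, -0.782, -0.001], [0.002, 0.003, -1.0]]
wrist_force: [2.3, -3.1, 1.6]
finger_gap: 0.083
finger_force: 42.0
```

Emit:
servo_tool --pt "0 0.001 0 0 1" --pt "0 0 0 0.2 1" --pt "0 0 0 0.2 1" --pt "0 0 0 0.2 1" --pt "0 0 0 0.2 1" --pt "0 0 0 0.2 1" --pt "0 0 0 0.2 1" --pt "0 0 0 0.2 1" --pt "0 0 0 0.2 1" --pt "0 0 0 0 1"

```text
time_s: 29.58
position: [0.6097, 0.0378, 0.0434]
orientation: [[0.836, -0.549, 0.001], [-0.549, -0.836, 0.002], [0.0, -0.002, -1.0]]
wrist_force: [1.0, 3.0, 1.6]
finger_gap: 0.086
finger_force: 42.1
```

```bash
python3 - <<'E'
from h import *
x,y=press(-.036,-.105)
plan(x,y,.044,39);print(telemetry.get_obs()['ft_torque'])
E
```

```text
pos [0.6097 0.0378 0.0434] phi -33.27 J6 34.5 F [1.  3.  1.6] gap 0.086 ff 42.1 t 29.575
 turn first: spin total -1.6059 (deg -72.3)  then tool shift [-0.0005 -0.0002 -0.0006]  | shift in present axes [-0.0003  0.0004 -0.0006]
[ 1.05974311 -0.59680927 -0.06612444]
```

Emit:
servo_tool --pt "0 0 0 0.2 1" --pt "0 0 0 0.2 1" --pt "0 0 0 0.2 1" --pt "0 0 0 0.2 1" --pt "0 0 0 0.2 1" --pt "0 0 0 0.2 1" --pt "0 0 0 0.2 1" --pt "0 0 0 0.2 1" --pt "0 0 0 0.2 1" --pt "0 0 0 0.2 1" --pt "0 0 0 0.2 1" --pt "0 0 0 0.08 1" --pt "0 0 0 0.08 1" --pt "0 0 0 0 1"

```text
time_s: 31.32
position: [0.6107, 0.0377, 0.0435]
orientation: [[-0.759, -0.651, 0.004], [-0.651, 0.759, 0.002], [-0.004, -0.001, -1.0]]
wrist_force: [6.2, 2.4, 0.0]
finger_gap: 0.086
finger_force: 41.8
```

```bash
cat > st.py <<'E'
from h import *
x,y=press(-.036,-.105)
plan(x,y,.044,-139);print(telemetry.get_obs()['ft_torque'].round(3))
E
python3 st.py
```

```text
pos [0.6107 0.0377 0.0435] phi -139.36 J6 -71.6 F [6.2 2.4 0. ] gap 0.086 ff 41.8 t 31.325
 turn first: spin total -0.008 (deg -0.4)  then tool shift [ 0.0012  0.0009 -0.0005]  | shift in present axes [ 0.0012  0.0009 -0.0005]
[ 0.684 -2.038  0.037]
```

Push a bit further to feel the stop.

Emit:
servo_tool --pt "0 0 0 0.06 1" --pt "0 0 0 0.06 1" --pt "0 0 0 0 1" --pt "0 0 0 0 1"

```text
time_s: 31.82
position: [0.6098, 0.0372, 0.0432]
orientation: [[-0.817, -0.576, 0.001], [-0.576, 0.817, 0.001], [-0.001, -0.0, -1.0]]
wrist_force: [4.7, 2.3, 0.2]
finger_gap: 0.083
finger_force: 44.4
```

```bash
python3 st.py
```

```text
pos [0.6098 0.0372 0.0432] phi -144.8 J6 -77.0 F [4.7 2.3 0.2] gap 0.083 ff 44.4 t 31.825
 turn first: spin total -0.1289 (deg -5.8)  then tool shift [ 0.0001  0.0007 -0.0008]  | shift in present axes [ 0.0002  0.0007 -0.0008]
[ 0.676 -1.597  0.611]
```

Emit:
servo_tool --pt "0 0 0 0 0.2" --pt "0 0 0 0 0.2" --pt "0 0 -0.04 0 0.2" --pt "0 0 -0.045 -0.23 0.2" --pt "0 0 0 -0.23 0.2" --pt "0 0 0 -0.23 0.2" --pt "0 0 0 -0.23 0.2" --pt "0 0 0 -0.23 0.2" --pt "0 0 0 -0.23 0.2" --pt "0 0 0 -0.23 0.2" --pt "0 0 0 -0.23 0.2" --pt "0 0 0 -0.23 0.2" --pt "0 0 0 -0.23 0.2" --pt "0 0 0 -0.23 0.2" --pt "0 0 0 -0.23 0.2" --pt "0 0 0 -0.23 0.2" --pt "0 0 0 -0.23 0.2" --pt "0 0 0 -0.23 0.2"

```text
time_s: 34.08
position: [0.6084, 0.0363, 0.1273]
orientation: [[0.983, 0.184, -0.002], [0.184, -0.983, -0.0], [-0.002, -0.0, -1.0]]
wrist_force: [-0.0, -0.3, 0.2]
finger_gap: 0.402
finger_force: 0.0
```

```bash
python3 - <<'E'
from h import *
x,y=press(.036,.105)+[.0005,.001]
plan(x,y,.12,31)
s=grab('side','s9.png')
c=lambda f,a,b,w,h,k:cv2.resize(f['pixels'][b:b+h,a:a+w],None,fx=k,fy=k,interpolation=2)
cv2.imwrite('pics/d9.png',cv2.cvtColor(c(s,255,150,100,75,8),4))
E
```

```text
pos [0.6084 0.0363 0.1273] phi 10.6 J6 78.4 F [-0.  -0.3  0.2] gap 0.402 ff 0.0 t 34.075
 turn first: spin total -0.4532 (deg -20.4)  then tool shift [ 0.0367 -0.2206  0.0073]  | shift in present axes [-0.0424 -0.2196  0.0074]
```

View pics/d9.png

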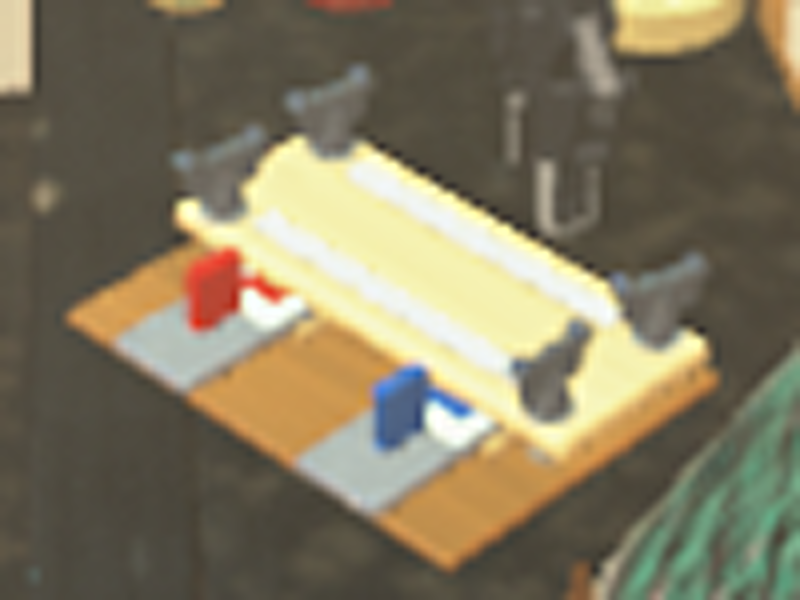

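Emit:
servo_tool --pt "0 0 0 -0.2266 0.2" --pt "0 0 0 -0.2266 0.2" --pt "0.0062 -0.0368 0 0 0.2" --pt "0.0062 -0.0368 0 0 0.2" --pt "0.0062 -0.0368 0 0 0.2" --pt "0.0062 -0.0368 0 0 0.2" --pt "0.0062 -0.0368 0 0 0.2" --pt "0.0062 -0.0368 0 0 0.2" --pt "0 0 0 0 0.2" --pt "0 0 0 0 0.2"

```text
time_s: 35.38
position: [0.5284, 0.2451, 0.1276]
orientation: [[0.861, 0.509, -0.001], [0.509, -0.861, -0.001], [-0.001, 0.0, -1.0]]
wrist_force: [0.3, -0.4, 0.2]
finger_gap: 0.403
finger_force: 0.0
```

```bash
python3 - <<'E'
from h import *
x,y=press(.036,.105)+[.0005,.001]
plan(x,y,.043,31)
E
```

```text
pos [0.5284 0.2451 0.1276] phi 30.59 J6 76.0 F [ 0.3 -0.4  0.2] gap 0.403 ff 0.0 t 35.375
 turn first: spin total -0.0091 (deg -0.4)  then tool shift [-0.0022 -0.0004  0.0846]  | shift in present axes [-0.0021 -0.0004  0.0847]
```

Emit:
servo_tool --pt "-0.002 -0.0004 0.03 0 0.2" --pt "0 0 0.03 0 0.2" --pt "0 0 0.016 0 0.2" --pt "0 0 0.008 0 0.2" --pt "0 0 0 0 0.2" --pt "0 0 0 0 0.6" --pt "0 0 0 0 1" --pt "0 0 0 0 1" --pt "0 0 0 0 1"

```text
time_s: 36.5
position: [0.5277, 0.2436, 0.0448]
orientation: [[0.86, 0.51, 0.002], [0.51, -0.86, -0.002], [0.001, 0.002, -1.0]]
wrist_force: [3.8, -4.9, -1.1]
finger_gap: 0.08
finger_force: 39.1
```

```bash
python3 - <<'E'
from h import *
x,y=press(.036,.105)
plan(x,y,.043,31);o=telemetry.get_obs();print(np.array(o['orientation']).T@o['wrist_force'])
E
```

```text
pos [0.5277 0.2436 0.0448] phi 30.64 J6 76.0 F [ 3.8 -4.9 -1.1] gap 0.08 ff 39.1 t 36.5
 turn first: spin total -0.0081 (deg -0.4)  then tool shift [-0.0017 -0.0007  0.0018]  | shift in present axes [-0.0017 -0.0007  0.0018]
[0.71344078 6.173176   1.07937612]
```

Emit:
servo_tool --pt "0 0.0015 0 0 1" --pt "0 0 0 0.2 1" --pt "0 0 0 0.2 1" --pt "0 0 0 0.2 1" --pt "0 0 0 0.2 1" --pt "0 0 0 0.2 1" --pt "0 0 0 0.2 1" --pt "0 0 0 0.2 1" --pt "0 0 0 0.2 1" --pt "0 0 0 0.2 1" --pt "0 0 0 0 1"

```text
time_s: 37.88
position: [0.528, 0.2442, 0.0447]
orientation: [[0.64, -0.769, 0.001], [-0.769, -0.64, 0.001], [-0.0, -0.002, -1.0]]
wrist_force: [2.9, 0.8, -0.6]
finger_gap: 0.077
finger_force: 39.2
```

Emit:
servo_tool --pt "0 0 0 0.2 1" --pt "0 0 0 0.2 1" --pt "0 0 0 0.2 1" --pt "0 0 0 0.2 1" --pt "0 0 0 0.2 1" --pt "0 0 0 0.2 1" --pt "0 0 0 0.2 1" --pt "0 0 0 0.2 1" --pt "0 0 0 0.1 1" --pt "0 0 0 0 1"

```text
time_s: 39.12
position: [0.5282, 0.2438, 0.0446]
orientation: [[-0.597, -0.803, 0.002], [-0.803, 0.597, 0.001], [-0.002, -0.001, -1.0]]
wrist_force: [5.1, -1.2, -0.2]
finger_gap: 0.08
finger_force: 39.2
```

```bash
python3 st.py
```

```text
pos [0.5282 0.2438 0.0446] phi -126.63 J6 -81.2 F [ 5.1 -1.2 -0.2] gap 0.08 ff 39.2 t 39.125
 turn first: spin total 0.2749 (deg 12.4)  then tool shift [ 0.0741 -0.2088  0.0006]  | shift in present axes [ 0.1171 -0.188   0.0006]
[-0.3   -1.655  0.092]
```

Emit:
servo_tool --pt "0 0 0 0.1 1" --pt "0 0 0 0.1 1" --pt "0 0 0 0.1 1" --pt "0 0 0 0.06 1" --pt "0 0 0 0 1" --pt "0 0 0 0 1"

```text
time_s: 39.88
position: [0.5285, 0.2438, 0.0446]
orientation: [[-0.796, -0.605, 0.002], [-0.605, 0.796, 0.001], [-0.002, -0.001, -1.0]]
wrist_force: [5.8, -0.7, -1.2]
finger_gap: 0.08
finger_force: 39.8
```

```bash
python3 st.py
```

```text
pos [0.5285 0.2438 0.0446] phi -142.76 J6 -97.3 F [ 5.8 -0.7 -1.2] gap 0.08 ff 39.8 t 39.875
 turn first: spin total -0.0835 (deg -3.8)  then tool shift [ 0.0743 -0.2085  0.0006]  | shift in present axes [ 0.0605 -0.213   0.0007]
[-0.4   -2.213  0.382]
```

Emit:
servo_tool --pt "0 0 0 0.06 1" --pt "0 0 0 0 1" --pt "0 0 0 0 1"

```text
time_s: 40.25
position: [0.5287, 0.2439, 0.0447]
orientation: [[-0.823, -0.567, 0.003], [-0.567, 0.823, 0.001], [-0.003, -0.001, -1.0]]
wrist_force: [7.1, -1.3, -0.9]
finger_gap: 0.082
finger_force: 43.1
```

```bash
python3 st.py
```

```text
pos [0.5287 0.2439 0.0447] phi -145.44 J6 -100.0 F [ 7.1 -1.3 -0.9] gap 0.082 ff 43.1 t 40.25
 turn first: spin total -0.143 (deg -6.4)  then tool shift [ 0.0745 -0.2085  0.0007]  | shift in present axes [ 0.0507 -0.2155  0.0008]
[-0.323 -2.484  0.555]
```

Emit:
servo_tool --pt "0 0 0 0 0.2" --pt "0 0 0 0 0.2" --pt "0 0 -0.04 0 0.2" --pt "0 0 -0.04 0 0.2" --pt "0 0 0 -0.23 0.2" --pt "0 0 0 -0.23 0.2" --pt "0 0 0 -0.23 0.2" --pt "0 0 0 -0.23 0.2" --pt "0 0 0 -0.23 0.2" --pt "0 0 0 -0.23 0.2" --pt "0 0 0 -0.23 0.2" --pt "0 0 0 -0.23 0.2" --pt "0 0 0 -0.23 0.2" --pt "0 0 0 -0.23 0.2" --pt "0 0 0 -0.23 0.2" --pt "0 0 0 -0.23 0.2" --pt "0 0 0 -0.23 0.2" --pt "0 0 0 -0.23 0.2" --pt "0 0 0 -0.23 0.2" --pt "0 0 0 -0.23 0.2"

```text
time_s: 42.75
position: [0.5269, 0.2438, 0.1236]
orientation: [[0.938, 0.347, -0.001], [0.347, -0.938, -0.0], [-0.001, -0.0, -1.0]]
wrist_force: [-0.3, 0.3, -0.7]
finger_gap: 0.399
finger_force: 0.0
```

```bash
python3 -c "
from h import *
plan(.4725,.1975,.042,29)"
```

```text
pos [0.5269 0.2438 0.1236] phi 20.3 J6 65.7 F [-0.3  0.3 -0.7] gap 0.399 ff 0.0 t 42.75
 turn first: spin total -0.1933 (deg -8.7)  then tool shift [-0.07    0.0141  0.0816]  | shift in present axes [-0.067   0.0246  0.0817]
```

Emit:
servo_tool --pt "0 0 0 -0.194 0.2" --pt "-0.0175 0.0035 0 0 0.2" --pt "-0.0175 0.0035 0 0 0.2" --pt "-0.0175 0.0035 0 0 0.2" --pt "-0.0175 0.0036 0 0 0.2" --pt "0 0 0 0 0.2" --pt "0 0 0.03 0 0.2" --pt "0 0 0.03 0 0.2" --pt "0 0 0.015 0 0.2" --pt "0 0 0.006 0 0.2" --pt "0 0 0 0 0.2" --pt "0 0 0 0 0.6" --pt "0 0 0 0 1" --pt "0 0 0 0 1" --pt "0 0 0 0 1"

```text
time_s: 44.62
position: [0.4739, 0.197, 0.044]
orientation: [[0.878, 0.478, 0.003], [0.478, -0.878, -0.001], [0.002, 0.002, -1.0]]
wrist_force: [5.2, -4.1, 0.1]
finger_gap: 0.085
finger_force: 42.3
```

```bash
python3 - <<'E'
from h import *
plan(.4725,.1975,.042,29);o=telemetry.get_obs();print(np.array(o['orientation']).T@o['wrist_force'])
E
```

```text
pos [0.4739 0.197  0.044 ] phi 28.58 J6 73.4 F [ 5.2 -4.1  0.1] gap 0.085 ff 42.3 t 44.625
 turn first: spin total -0.0094 (deg -0.4)  then tool shift [-0.001  -0.0011  0.002 ]  | shift in present axes [-0.001  -0.0011  0.002 ]
[ 2.6657379   6.07089047 -0.07281385]
```

Emit:
servo_tool --pt "0 0.0015 0 0 1" --pt "0 0 0 0.2 1" --pt "0 0 0 0.2 1" --pt "0 0 0 0.2 1" --pt "0 0 0 0.2 1" --pt "0 0 0 0.2 1" --pt "0 0 0 0.2 1" --pt "0 0 0 0.2 1" --pt "0 0 0 0.2 1" --pt "0 0 0 0.2 1" --pt "0 0 0 0 1"

```text
time_s: 46.0
position: [0.4741, 0.197, 0.0437]
orientation: [[0.611, -0.791, 0.002], [-0.791, -0.611, 0.001], [-0.0, -0.002, -1.0]]
wrist_force: [1.9, 1.3, -0.1]
finger_gap: 0.078
finger_force: 42.5
```

Emit:
servo_tool --pt "0 0 0 0.2 1" --pt "0 0 0 0.2 1" --pt "0 0 0 0.2 1" --pt "0 0 0 0.2 1" --pt "0 0 0 0.2 1" --pt "0 0 0 0.2 1" --pt "0 0 0 0.2 1" --pt "0 0 0 0.2 1" --pt "0 0 0 0.2 1" --pt "0 0 0 0.1 1" --pt "0 0 0 0 1"

```text
time_s: 47.38
position: [0.4747, 0.1967, 0.0436]
orientation: [[-0.74, -0.673, 0.003], [-0.673, 0.74, 0.001], [-0.003, -0.001, -1.0]]
wrist_force: [6.0, -0.4, -1.6]
finger_gap: 0.084
finger_force: 42.1
```

```bash
python3 st.py
```

```text
pos [0.4747 0.1967 0.0436] phi -137.73 J6 -92.8 F [ 6.  -0.4 -1.6] gap 0.084 ff 42.1 t 47.375
 turn first: spin total 0.0282 (deg 1.3)  then tool shift [ 0.0028 -0.2083 -0.0004]  | shift in present axes [ 7.500e-03 -2.081e-01 -2.000e-04]
[-0.127 -2.377  0.006]
```

Emit:
servo_tool --pt "0 0 0 0.08 1" --pt "0 0 0 0.08 1" --pt "0 0 0 0.02 1" --pt "0 0 0 0 1" --pt "0 0 0 0 1"

```text
time_s: 48.0
position: [0.4749, 0.1972, 0.0436]
orientation: [[-0.826, -0.564, 0.004], [-0.564, 0.826, 0.002], [-0.004, -0.001, -1.0]]
wrist_force: [8.3, 0.2, -2.3]
finger_gap: 0.084
finger_force: 50.0
```

```bash
python3 st.py
```

```text
pos [0.4749 0.1972 0.0436] phi -145.68 J6 -100.8 F [ 8.3  0.2 -2.3] gap 0.084 ff 50.0 t 48.0
 turn first: spin total -0.1483 (deg -6.7)  then tool shift [ 0.0033 -0.2085 -0.0004]  | shift in present axes [-2.090e-02 -2.075e-01 -1.000e-04]
[ 0.25  -2.789  0.743]
```

Emit:
servo_tool --pt "0 0 0 0 0.2" --pt "0 0 0 0 0.2" --pt "0 0 -0.04 0 0.2" --pt "0 0 -0.04 0 0.2" --pt "0 0 0 -0.23 0.2" --pt "0 0 0 -0.23 0.2" --pt "0 0 0 -0.23 0.2" --pt "0 0 0 -0.23 0.2" --pt "0 0 0 -0.23 0.2" --pt "0 0 0 -0.23 0.2" --pt "0 0 0 -0.23 0.2" --pt "0 0 0 -0.23 0.2" --pt "0 0 0 -0.23 0.2" --pt "0 0 0 -0.23 0.2" --pt "0 0 0 -0.23 0.2" --pt "0 0 0 -0.23 0.2" --pt "0 0 0 -0.23 0.2" --pt "0 0 0 -0.23 0.2" --pt "0 0 0 -0.23 0.2" --pt "0 0 0 -0.23 0.2"

```text
time_s: 50.5
position: [0.4731, 0.1964, 0.1228]
orientation: [[0.94, 0.342, -0.001], [0.342, -0.94, -0.0], [-0.001, -0.0, -1.0]]
wrist_force: [0.8, -0.0, 0.4]
finger_gap: 0.403
finger_force: 0.0
```

```bash
python3 -c "
from h import *
plan(.665,.0853,.041,25)"
```

```text
pos [0.4731 0.1964 0.1228] phi 20.02 J6 64.9 F [ 0.8 -0.   0.4] gap 0.403 ff 0.0 t 50.5
 turn first: spin total -0.1106 (deg -5.0)  then tool shift [0.127  0.1818 0.0818]  | shift in present axes [0.1423 0.1701 0.0816]
```

Emit:
servo_tool --pt "0 0 0 -0.11 0.2" --pt "0.0212 0.0303 0 0 0.2" --pt "0.0212 0.0303 0 0 0.2" --pt "0.0212 0.0303 0 0 0.2" --pt "0.0212 0.0303 0 0 0.2" --pt "0.0212 0.0303 0 0 0.2" --pt "0.0212 0.0303 0 0 0.2" --pt "0 0 0 0 0.2" --pt "0 0 0 0 0.2"

```text
time_s: 51.62
position: [0.6642, 0.084, 0.1225]
orientation: [[0.909, 0.416, -0.001], [0.416, -0.909, 0.0], [-0.001, -0.001, -1.0]]
wrist_force: [0.2, -0.1, -0.2]
finger_gap: 0.403
finger_force: 0.0
```

```bash
python3 -c "
from h import *
plan(.665,.0853,.041,25)"
```

```text
pos [0.6642 0.084  0.1225] phi 24.58 J6 90.3 F [ 0.2 -0.1 -0.2] gap 0.403 ff 0.0 t 51.625
 turn first: spin total -0.0093 (deg -0.4)  then tool shift [ 0.0012 -0.0008  0.0815]  | shift in present axes [ 0.0013 -0.0008  0.0815]
```

Emit:
servo_tool --pt "0.001 0 0.03 0 0.2" --pt "0 0 0.03 0 0.2" --pt "0 0 0.015 0 0.2" --pt "0 0 0.005 0 0.2" --pt "0 0 0 0 0.2" --pt "0 0 0 0 0.6" --pt "0 0 0 0 1" --pt "0 0 0 0 1" --pt "0 0 0 0 1"

```text
time_s: 52.75
position: [0.6663, 0.0843, 0.0437]
orientation: [[0.91, 0.415, 0.002], [0.415, -0.91, 0.0], [0.002, 0.001, -1.0]]
wrist_force: [2.5, -1.0, 2.0]
finger_gap: 0.076
finger_force: 39.1
```

```bash
python3 - <<'E'
from h import *
plan(.665,.0853,.041,25);o=telemetry.get_obs();print(np.array(o['orientation']).T@o['wrist_force'])
E
```

```text
pos [0.6663 0.0843 0.0437] phi 24.54 J6 90.3 F [ 2.5 -1.   2. ] gap 0.076 ff 39.1 t 52.75
 turn first: spin total -0.0101 (deg -0.5)  then tool shift [-0.0007 -0.0015  0.0027]  | shift in present axes [-0.0007 -0.0015  0.0027]
[ 1.84523161  1.99250078 -2.03047437]
```

Rotate 163.5° to the stop and a few degrees more.

Emit:
servo_tool --pt "0 0.0005 0 0 1" --pt "0 0 0 0.2 1" --pt "0 0 0 0.2 1" --pt "0 0 0 0.2 1" --pt "0 0 0 0.2 1" --pt "0 0 0 0.2 1" --pt "0 0 0 0.2 1" --pt "0 0 0 0.2 1" --pt "0 0 0 0.2 1" --pt "0 0 0 0.2 1" --pt "0 0 0 0 1"

```text
time_s: 54.12
position: [0.666, 0.0838, 0.0432]
orientation: [[0.554, -0.833, 0.0], [-0.833, -0.554, 0.0], [0.0, -0.0, -1.0]]
wrist_force: [2.1, -0.3, 1.7]
finger_gap: 0.076
finger_force: 39.2
```

Emit:
servo_tool --pt "0 0 0 0.2 1" --pt "0 0 0 0.2 1" --pt "0 0 0 0.2 1" --pt "0 0 0 0.2 1" --pt "0 0 0 0.2 1" --pt "0 0 0 0.2 1" --pt "0 0 0 0.2 1" --pt "0 0 0 0.2 1" --pt "0 0 0 0.2 1" --pt "0 0 0 0 1"

```text
time_s: 55.38
position: [0.6659, 0.0839, 0.043]
orientation: [[-0.734, -0.679, 0.0], [-0.679, 0.734, 0.0], [-0.0, -0.0, -1.0]]
wrist_force: [2.9, -0.5, 0.9]
finger_gap: 0.076
finger_force: 39.2
```

```bash
python3 st.py
```

```text
pos [0.6659 0.0839 0.043 ] phi -137.21 J6 -71.4 F [ 2.9 -0.5  0.9] gap 0.076 ff 39.2 t 55.375
 turn first: spin total 0.0397 (deg 1.8)  then tool shift [ 0.0731  0.0023 -0.001 ]  | shift in present axes [ 0.073   0.0046 -0.001 ]
[-0.238 -0.7    0.061]
```

Emit:
servo_tool --pt "0 0 0 0.08 1" --pt "0 0 0 0.08 1" --pt "0 0 0 0.03 1" --pt "0 0 0 0 1" --pt "0 0 0 0 1"

```text
time_s: 56.0
position: [0.6657, 0.0836, 0.0429]
orientation: [[-0.828, -0.561, -0.0], [-0.561, 0.828, -0.0], [0.001, -0.0, -1.0]]
wrist_force: [0.4, -2.6, 1.8]
finger_gap: 0.076
finger_force: 42.2
```

```bash
python3 st.py
```

```text
pos [0.6657 0.0836 0.0429] phi -145.89 J6 -80.1 F [ 0.4 -2.6  1.8] gap 0.076 ff 42.2 t 56.0
 turn first: spin total -0.1531 (deg -6.9)  then tool shift [ 0.0728  0.0024 -0.0011]  | shift in present axes [ 0.0725 -0.0064 -0.0011]
[-1.204 -0.352  0.49 ]
```

Emit:
servo_tool --pt "0 0 0 0 0.2" --pt "0 0 0 0 0.2" --pt "0 0 -0.04 0 0.2" --pt "0 0 -0.05 0 0.2" --pt "0 0 -0.05 0 0.2" --pt "0.042 0.0115 0 0 0.2" --pt "0.042 0.0115 0 0 0.2" --pt "0.042 0.0115 0 0 0.2" --pt "0.042 0.0115 0 0 0.2" --pt "0.042 0.0115 0 0 0.2" --pt "0.042 0.0115 0 0 0.2" --pt "0.023 -0.034 0 0 0" --pt "0.023 -0.034 0 0 0" --pt "0.023 -0.034 0 0 0" --pt "0.023 -0.034 0 0 0" --pt "0.023 -0.034 0 0 0" --pt "0.023 -0.034 0 0 0" --pt "0.023 -0.034 0 0 0" --pt "0.023 -0.034 0 0 0" --pt "0 0 0 0 0"

```text
time_s: 58.5
position: [0.4172, -0.3297, 0.1817]
orientation: [[-0.831, -0.557, -0.002], [-0.557, 0.831, 0.001], [0.001, 0.002, -1.0]]
wrist_force: [1.0, 0.5, -1.0]
finger_gap: 0.5
finger_force: 0.0
```

```bash
python3 - <<'E'
from h import *
plan(.4,-.3,.18,41)
s=grab('side','s10.png');t=grab('top','t10.png')
c=lambda f,a,b,w,h,k:cv2.resize(f['pixels'][b:b+h,a:a+w],None,fx=k,fy=k,interpolation=2)
cv2.imwrite('pics/d10.png',cv2.cvtColor(np.vstack([c(s,250,150,100,66,5.5)[:363],c(t,232,160,100,42,5.5)]),4))
E
```

```text
pos [ 0.4172 -0.3297  0.1817] phi -146.18 J6 -39.5 F [ 1.   0.5 -1. ] gap 0.5 ff 0.0 t 58.5
 turn first: spin total 3.8405 (deg 172.8)  then tool shift [ 0.0065 -0.0337  0.0017]  | shift in present axes [-0.0023  0.0343  0.0018]
```

View pics/d10.png

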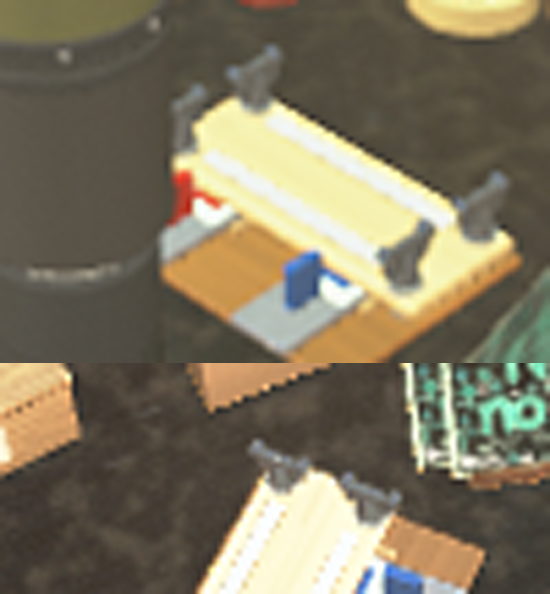

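```bash
python3 - <<'E'
from h import *
s=grab('side');t=grab('top')
for n,a,b in [('bl',(231,79),(276,51)),('fr',(382,261),(428,228)),('br',(461,209),(501,180))]:
    d=(at(s,250+b[0]/5.5,150+b[1]/5.5,.062)-at(s,250+a[0]/5.5,150+a[1]/5.5,.062))[:2];print(n,np.degrees(np.arctan2(d[1],d[0])),np.hypot(*d))
for n,a,b in [('bl',(308,463),(255,446)),('br',(396,500),(346,480))]:
    d=(at(t,232+b[0]/5.5,160+(b[1]-363)/5.5,.062)-at(t,232+a[0]/5.5,160+(a[1]-363)/5.5,.062))[:2];print(n,np.degrees(np.arctan2(d[1],d[0])),np.hypot(*d))
E
```

```text
bl 43.4967781018619 0.04636241322894253
fr 43.09717336230217 0.04505462237046215
br 43.308599365829224 0.04165813524690628
bl 44.320410478411496 0.04134589161540584
br 39.90412036495362 0.039780143680142634
```

```bash
python3 -c "
from workcell import workorder
print(workorder.job_done())"
```

```text
the job is handed in; nothing more can be done
None
```

I pushed both boards I found home against the stop (red in the left lane, blue in the right; no green board in sight) and turned the nuts to their stops in the order front right, back left, front left, back right; I handed the job in at about 58 s, with no verdict returned, and the front left nut was confirmed by its torque only, because the arm hid it in the last picture.

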